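Shut the marked stopcock in the bench service box

ROBOT

A 6-joint arm with a two-finger parallel gripper is mounted at the origin on the work surface. World frame = base frame: x ahead of the robot, y to its left, z up, the work surface at z = 0. Lengths are in m, angles in rad, forces in N, time in s.
With the tool pointing down it reaches from about 0.3 to 0.775 m from the base axis. Payload 14.6 kg.
Tool frame: the origin (TCP) lies at the centre of the arm's flange, where the gripper is bolted on; the fingertips stand 199 mm ahead of it and the grasp point (between the pads) lies ctrl.tcp_to_grasp ahead of it (ctrl.tcp_to_grasp is the distance from the TCP to the grasp point, in m); z points along the fingers, y is the line along which they close (so a half turn about z gives the same grasp; the last joint's range is limited). The gripper opens to 94 mm and grips with 3 to 60 N. Pads are 16 mm wide; open, the fingers measure 119 mm over their backs; the gripper's body (75 mm by 177 mm) begins 78 mm behind the grasp point.
Start: joints at [-1.325, 0.3, 1.521, -0, 1.321, -0.067], TCP at [0.169, -0.523, 0.405] pointing down, gripper open.
Joint ranges: [-3.03, 3.03], [-0.79, 2.21], [0.23, 2.52], [-1.04, 4.18], [0, 3.07], [-2.55, 2.55]. Speed limits (rad/s): [2.22, 2.22, 2.57, 3.14, 3.14, 3.14].

INTERFACE

Orientations are given as [roll, pitch, yaw] about the fixed x, y, z axes, in that order (R = Rz(yaw) Ry(pitch) Rx(roll)).
In Python, from station import ctrl gives the robot as it stands. The module is installed in compiled form; this text tells all that it offers.
- The arm moves only by the shell command python3 -m jog 'ROWS' [OPENING] [FORCE]. ROWS is JSON, a list of rows, each a list of 6 numbers: the shift along the tool's x, y, z in cm, then the turn, a rotation vector about the tool's x, y, z in rad. In form: [[tx, ty, tz, ax, ay, az], ...]. A call has 1 to 8 rows; each row is the pose to reach, as a shift and turn from the pose commanded when the call began, along the tool's axes at that moment; what a row does not reach only later rows make up. A row lasts 1/10 s, in which the tool goes at most 50 mm and 8.59 degrees, less where a joint would pass 70% of its speed; a pose out of reach is approached as far as the arm can. A call with a gripper value outside its range is refused whole. OPENING is the opening in per cent of the stroke, from 0 (shut) to 100 (fully open), set as the call begins (- or left out, the last holds). The fingers move at their own pace and stop on an object; FORCE is the grip in N (left out, the last holds). Time passes only in rows, so rows that repeat a pose let the fingers close. It gives the time, the measured TCP pose, the force, the opening and the grip force at its end, in the units of the state.
- ctrl.get_obs(): the state, without advancing time (a new reading comes with each control period).
- ctrl.camera(name): name is "scene" or "top" or "wrist"; returns a dict with "img" (400x640x3 uint8, blue, green, red), "intrinsics" (3x3 intrinsics, pixels), "R" (3x3) and "t" (3): a world point X has camera coordinates R X + t. Camera axes: x right, y down, z forward; pixel columns grow to the right and rows downward; lengths in m; the calibration is good to about 2 mm. A picture is of the moment at which its call begins. There is no depth.
- ctrl.hand_in(): hands the job in; it is judged then, once.
The state is a dict: "time_s": time; "qpos": joint angles; "joint_vel": joint speeds; "tau": joint torques, N m; "ee_pos": TCP position; "eef_rot": TCP orientation; "force": force on the tool from outside, world axes, zero at the start; "moment": the same for the moment, N m; "grip_width": finger opening in m; "grip_force": force on a finger pad.
Only numpy, scipy, OpenCV 4.12 (cv2) and the standard library are available. Lean on these libraries where they do the work, as an engineer would, in place of code of your own. Each camera call takes 0.05 s, during which the arm holds its last target. There are 200 camera calls.

TASK

Shut the marked stopcock in the service box on the lab bench: push the box's sliding cover all the way along its rails to uncover the bay, then push the handle that ends in a round disc a quarter turn clockwise until it lies right across its pipe, against its stop. Do it by pushing with the fingertips, picking nothing up; leave the cover open, and do not move the plain handle or the loose things on the bench.

Things in the scene. Friction and masses are not known exactly. Their poses are not given: they have to be found in the camera images.
- service_box: White and aluminium bench service box, fixed, 190 (x) x 540 (y) x 81 mm high. Origin: centre of its underside; its y axis runs along its long side, its x axis across, z up. Its -y half is an open-topped bay, inside 150 (x) x 250 (y) mm, from y = -250 to 0 mm; bay floor 12 mm up, wall tops 70 mm up. Its +y half is a closed deck on which the cover parks. Aluminium rails stand along both long sides (to 81 mm up, at x beyond +-81 mm).
- cover (a joint): Sliding aluminium cover, captive between the rails (it cannot lift off): plate 168 (x) x 265 (y) x 5 mm, underside 70 mm above the bench, over the bay at the start. Value in m: 0 = bay fully covered, grows as it slides towards the box's +y end, stop at 0.255 = bay open. Starts at 0 to 0.03. It takes about 3 N and stays where it is left.
- cover_push (a point): Moves with the cover: centre of the -y side face of the raised block on top of the cover, the face to push towards +y. The block is 100 (x) x 105 (y) x 20 mm high, from 75 to 95 mm above the bench; 27 mm of flat cover plate lie in front of this face.
- marked_handle (a joint): Handle of the marked stopcock, in rad: 0 = open (handle along its pipe, pointing from the pivot to the box's -x side), grows clockwise seen from above, stop at 1.571 = shut (handle across the pipe, pointing to the box's +y). Starts at 0 to 0.35. About 2.5 N at its end turns it; it stays where it is left.
- marked_pivot (a point): Turning axis (vertical) of the marked handle, half-way up the handle, 51 mm above the bench. The pipe lies along the box's x axis under the handle, its top 30 mm above the bench. The two pivots are in the bay at box x = 30 mm, y = -185 and -85 mm; which stopcock is where varies.
- marked_tip (a point): Centre of the round disc, 28 mm across, at the end of the marked handle, 48 mm from the pivot; this disc is the mark. Handle: steel bar 12 mm wide, bar and disc 14 mm high, from 44 to 58 mm above the bench. It is under the cover at the start.
- plain_handle (a joint): Handle of the other stopcock: a plain straight steel bar 12 mm wide with no disc, reaching 58 mm from its pivot, same heights and directions as the marked one. Starts open at 0 to 0.2 rad; to be left so.
- plain_tip (a point): Point on the plain handle, 48 mm from its pivot, half-way up the bar.
- slide_box: Bystander, loose: black microscope-slide box, 30 x 85 x 32 mm high. Origin: centre of its underside. Leave it alone.
- oil_bottle: Bystander, loose: small amber immersion-oil bottle, 28 mm across, 62 mm high. Origin: centre of its underside. Leave it alone.
- petri_dish: Bystander, loose: closed clear Petri dish, 92 mm across, 16 mm high. Origin: centre of its underside. Leave it alone.
- beaker: Bystander, loose: glass beaker, 60 mm across, 75 mm high. Origin: centre of its underside. Leave it alone.
- stain_jar: Bystander, loose: amber stain jar, 48 mm across, 60 mm high. Origin: centre of its underside. Leave it alone.
- eyepiece: Bystander, loose: spare black eyepiece, 34 mm across, 47 mm high. Origin: centre of its underside. Leave it alone.
- counter: Bystander, loose: steel tally counter, a 50 x 70 x 40 mm block. Origin: centre of its underside. Leave it alone.

How it is judged:
By the outcome, as a careful person would: the job done as asked, in the order asked, and still so for the second after the job is handed in, with the robot touching nothing.
It also fails if it takes over 48 s, if anything falls off the work surface, if the arm or the gripper's body presses on something with over 40 N, if the wrist force passes 120 N, or if a joint passes its speed limit or range.

## Working session

There is one attempt and no reset: what is moved stays moved. The work goes in short steps, Python scripts to look and compute and a shell command to move; the robot and the scene stay as the last step left them, time stands still between calls to the robot, and variables do not carry over. Pictures are saved under pics/ and viewed, at most 10 in all, crops included, and the job is handed in when it is done.

```bash
mkdir -p pics
python3 - <<'E'
from station import ctrl
import cv2,numpy as np
o=ctrl.get_obs()
print(o['time_s'],o['ee_pos'],o['eef_rot'],ctrl.tcp_to_grasp,o['grip_width'])
for n in ("top","scene"):
    c=ctrl.camera(n); cv2.imwrite(f"pics/{n}0.png",c["img"]); print(n,c["intrinsics"],c["R"],c["t"])
    np.savez(f"{n}.npz",K=c["intrinsics"],R=c["R"],t=c["t"])
E
```

```text
0.0 [ 0.1692212  -0.52329012  0.40408339] [-3.14042823e+00 -6.72113512e-05  3.12763501e-01] 0.1804 0.09400955529058137
top [[412.2144272    0.         321.14477237]
 [  0.         412.2144272  198.7217488 ]
 [  0.           0.           1.        ]] [[ 0.00837261 -0.99982348 -0.0168201 ]
 [-0.98889745 -0.00578311 -0.14848699]
 [ 0.1483635   0.01787657 -0.98877131]] [0.01297234 0.5546675  0.77437716]
scene [[463.11625152   0.         317.80974124]
 [  0.         463.11625152 199.43020875]
 [  0.           0.           1.        ]] [[-0.74137049  0.67109404  0.00161144]
 [ 0.40295511  0.44706986 -0.7985961 ]
 [-0.5366535  -0.59140624 -0.60186517]] [ 0.39828012 -0.15763618  1.41175552]
```

View pics/top0.png

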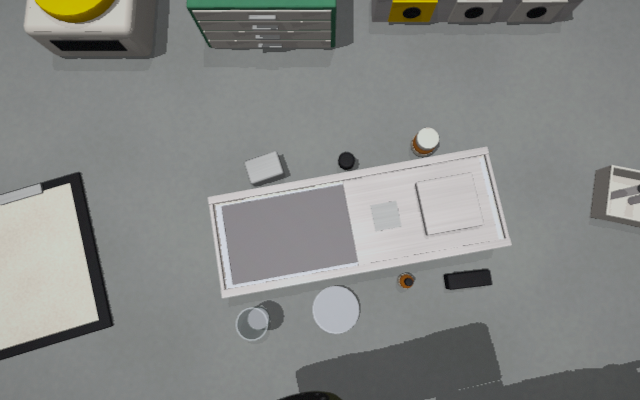

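View pics/scene0.png

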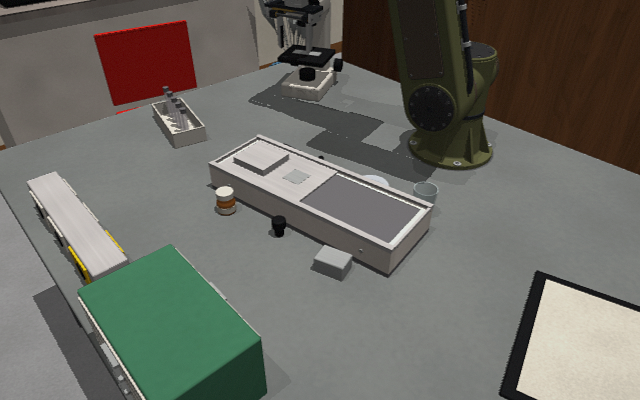

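The top view shows the box with corners at about (209,198), (487,150), (509,243) and (223,296). The cover is on the right (world -y) with its block centred at (450,205), and the dark deck is on the left. I'll enlarge it.

Run:
```python
import cv2
i=cv2.imread("pics/top0.png")[140:310,200:520]
cv2.imwrite("pics/top0c.png",cv2.resize(i,None,fx=2.5,fy=2.5,interpolation=cv2.INTER_CUBIC))
```

```text
(no output)
```

View pics/top0c.png

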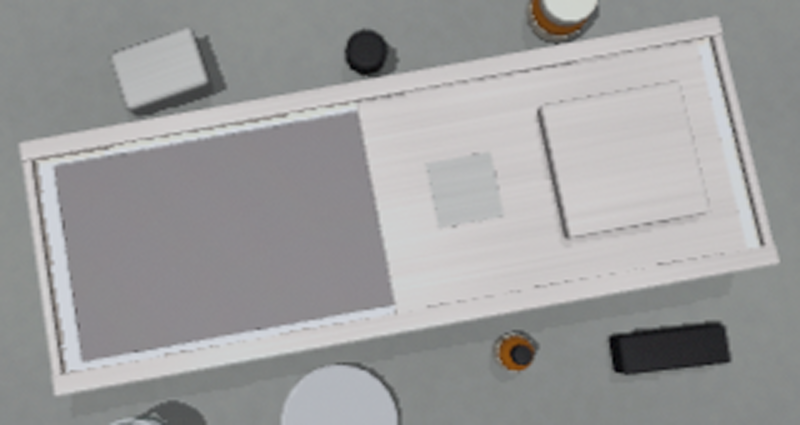

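The enlarged crop puts the rail-top corners at (20,143), (718,18), (778,262) and (55,393). The block's -y top edge runs (683,82)-(709,212), and the cover's +y edge runs (358,108)-(395,308).

```bash
cat > h.py <<'E'
import numpy as np
from scipy.optimize import least_squares
def load(n): d=np.load(n+".npz"); return d["K"],d["R"],d["t"]
def proj(c,X):
    K,R,t=c; p=(R@np.atleast_2d(X).T).T+t; p=p@K.T; return p[:,:2]/p[:,2:]
def unproj(c,uv,z):
    K,R,t=c; d=R.T@np.linalg.inv(K)@np.array([*uv,1.]); o=-R.T@t
    return o+d*(z-o[2])/d[2]
def b2w(b,P):
    P=np.atleast_2d(P); c,s=np.cos(b[2]),np.sin(b[2])
    return np.c_[b[0]+c*P[:,0]-s*P[:,1],b[1]+s*P[:,0]+c*P[:,1],P[:,2]]
def w2b(b,P):
    P=np.atleast_2d(P); c,s=np.cos(b[2]),np.sin(b[2]); d=P[:,:2]-b[:2]
    return np.c_[c*d[:,0]+s*d[:,1],-s*d[:,0]+c*d[:,1],P[:,2]]
E
python3 - <<'E'
from h import *
c=load("top")
f=lambda p:np.array(p)/2.5+[200-.3,140-.3]
uv=np.array([f(p) for p in [(20,143),(718,18),(778,262),(55,393)]])
P=np.array([[.095,.27,.081],[.095,-.27,.081],[-.095,-.27,.081],[-.095,.27,.081]])
r=least_squares(lambda b:(proj(c,b2w(b,P))-uv).ravel(),[.5,0,0])
b=r.x; print(b,r.fun.round(1)); np.save("box.npy",b)
for p,z in [((683,82),.095),((709,212),.095),((540,105),.095),((567,238),.095),((358,108),.075),((395,308),.075)]: print(w2b(b,unproj(c,f(p),z)).round(4))
q=b2w(b,[[0,-.25+.035-.0,.095],[0,.04,.095]]); print(q)
for n,p,z in [("eyepiece",(367,45),.047),("stain",(570,5),.06),("oil",(518,353),.062),("slide",(672,348),.032),("petri",(340,415),.016),("counter",(160,70),.04)]: print(n,w2b(b,unproj(c,f(p),z)).round(3))
E
```

```text
[ 0.50842489 -0.05121502  0.18538896] [-0.3 -0.6  0.1 -0.6  0.5  0.4 -0.3  0.6]
[[ 0.048  -0.2266  0.095 ]]
[[-0.0495 -0.2229  0.095 ]]
[[ 0.0499 -0.119   0.095 ]]
[[-0.0497 -0.1176  0.095 ]]
[[0.0755 0.0126 0.075 ]]
[[-0.0775  0.0134  0.075 ]]
[[ 0.54805559 -0.26253092  0.095     ]
 [ 0.50105173 -0.01190044  0.095     ]]
eyepiece [[ 0.129 -0.006  0.047]]
stain [[ 0.129 -0.167  0.06 ]]
oil [[-0.126 -0.072  0.062]]
slide [[-0.146 -0.195  0.032]]
petri [[-0.153  0.067  0.016]]
counter [[0.141 0.161 0.04 ]]
```

```bash
cat >> h.py <<'E'
from scipy.spatial.transform import Rotation as Ro
def rows(targets):
    """targets: (bx,by,tipz,yaw rel. to box) -> jog rows from the current pose"""
    from station import ctrl
    b=np.load("box.npy"); o=ctrl.get_obs(); R0=Ro.from_euler("xyz",o["eef_rot"]); p0=np.array(o["ee_pos"])
    for bx,by,z,yw in targets:
        p=b2w(b,[[bx,by,z+.199]])[0]; R=Ro.from_euler("xyz",[np.pi,0,b[2]+yw])
        print(np.r_[R0.inv().apply(p-p0)*100,(R0.inv()*R).as_rotvec()].round(3).tolist())
    tip=p0+R0.apply([0,0,.199]); print("tip box",w2b(b,tip).round(4),"yaw",o["eef_rot"][2]-b[2],"F",np.round(o["force"],1),"t",o["time_s"])
E
python3 -c "
from h import *
rows([(0,-.255,.15,0),(0,-.253,.085,0)])"
```

```text
[43.559, -9.178, 5.527, -0.001, 0.0, 0.127]
[43.585, -9.37, 12.028, -0.001, 0.0, 0.127]
tip box [[-0.4204 -0.4012  0.2052]] yaw 0.12741598000776527 F [-0.6 -0.3 -0.2] t 0.1
```

```bash
python3 -m jog '[[15,-3,0,0,0,0.06],[30,-6,3,0,0,0.127],[43.6,-9.2,5.5,0,0,0.127],[43.6,-9.2,5.5,0,0,0.127],[43.6,-9.2,5.5,0,0,0.127],[43.6,-9.2,5.5,0,0,0.127],[43.6,-9.2,5.5,0,0,0.127],[43.6,-9.2,5.5,0,0,0.127]]' 0 20; python3 -m jog '[[0,0,0,0,0,0],[0,0,0,0,0,0],[0,0,0,0,0,0]]';python3 -c "
from h import *
rows([(0,-.255,.15,0),(0,-.253,.085,0)])"
```

```text
time_s: 0.9
ee_pos: [0.515, -0.3247, 0.3561]
eef_rot: [-3.141, 0.0, 0.186]
force: [-0.3, -0.4, -0.7]
grip_width: 0.0332
grip_force: 0.0
time_s: 1.2
ee_pos: [0.5127, -0.3267, 0.3566]
eef_rot: [-3.142, 0.0, 0.185]
force: [-0.1, -0.1, -1.3]
grip_width: 0.0092
grip_force: 0.0
[4.658, -1.657, 0.762, -0.0, 0.0, -0.0]
[4.66, -1.857, 7.262, -0.0, 0.0, -0.0]
tip box [[-0.0466 -0.2715  0.1576]] yaw -0.0003779561014939925 F [-0.1 -0.1 -1.3] t 1.2
```

```bash
python3 -m jog '[[4.7,-1.6,1,0,0,0],[4.7,-1.6,1,0,0,0],[4.7,-1.8,4,0,0,0],[4.7,-1.8,7.2,0,0,0],[4.7,-1.8,7.2,0,0,0],[4.7,-1.8,7.2,0,0,0]]';python3 -c "
from h import *
from station import ctrl
import cv2
rows([(0,-.22,.085,0),(0,.02,.085,0)])
a=ctrl.camera('top')['img'][140:310,200:520]
cv2.imwrite('pics/t1.png',cv2.resize(a,None,fx=2.5,fy=2.5,interpolation=cv2.INTER_CUBIC))"
```

```text
time_s: 1.8
ee_pos: [0.5557, -0.3007, 0.2857]
eef_rot: [3.141, -0.0, 0.184]
force: [-0.5, -0.5, 0.9]
grip_width: 0.0001
grip_force: 0.0
[-0.054, -3.39, 0.166, 0.0, -0.0, -0.001]
[-0.076, -27.39, 0.162, 0.0, -0.0, -0.001]
tip box [[ 0.0005 -0.2539  0.0867]] yaw -0.0009173008506654923 F [-0.5 -0.5  0.9] t 1.8
```

View pics/t1.png

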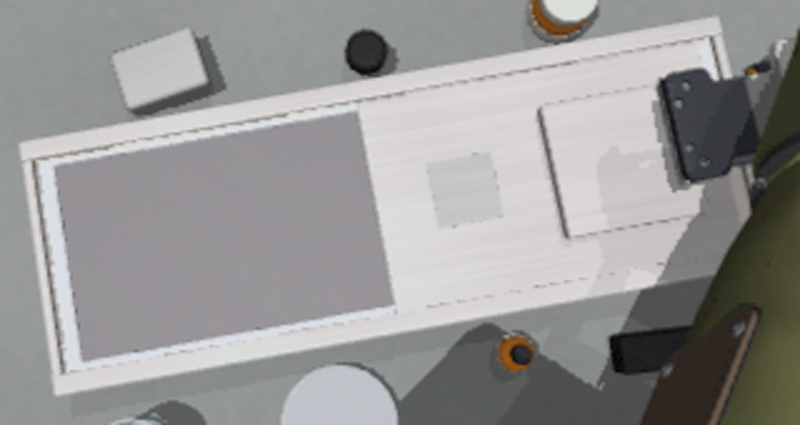

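The fingers stand in front of the block's -y face, with the cover still in place. Next I push along tool -y.

```bash
python3 -m jog '[[0,-1,0.2,0,0,0],[0,-1.7,0.2,0,0,0],[0,-2.5,0.2,0,0,0],[0,-4,0.2,0,0,0],[0,-6,0.2,0,0,0],[0,-8,0.2,0,0,0],[0,-10,0.2,0,0,0],[0,-12,0.2,0,0,0]]'; python3 -m jog '[[0,-2,0,0,0,0],[0,-4,0,0,0,0],[0,-6,0,0,0,0],[0,-8,0,0,0,0],[0,-10,0,0,0,0],[0,-12,0,0,0,0],[0,-13,0,0,0,0],[0,-13.5,0,0,0,0]]';python3 -c "
from h import *
rows([(0,.012,.085,0)])"
```

```text
time_s: 2.65
ee_pos: [0.5337, -0.1804, 0.2832]
eef_rot: [3.141, -0.001, 0.186]
force: [0.8, -3.1, 2.0]
grip_width: 0.0004
grip_force: 1.6
time_s: 3.45
ee_pos: [0.5089, -0.0481, 0.2829]
eef_rot: [3.141, -0.0, 0.187]
force: [-0.9, -2.9, 2.4]
grip_width: 0.0006
grip_force: 1.4
[-0.1, -0.906, -0.109, 0.0, -0.0, 0.002]
tip box [[0.0011 0.0029 0.0839]] yaw 0.0015509321260474551 F [-0.9 -2.9  2.4] t 3.45
```

```bash
python3 -m jog '[[0,-0.4,0,0,0,0],[0,-0.8,0,0,0,0],[0,-1.0,0,0,0,0],[0,-1.2,0,0,0,0],[0,-1.3,0,0,0,0],[0,-1.3,0,0,0,0]]';python3 -c "
from h import *
rows([(0,.012,.085,0)])"
```

```text
time_s: 4.05
ee_pos: [0.5074, -0.0406, 0.283]
eef_rot: [3.131, -0.002, 0.185]
force: [6.6, -49.8, -4.1]
grip_width: 0.0005
grip_force: 25.3
[-0.092, -0.137, -0.099, 0.011, -0.002, -0.001]
tip box [[0.0012 0.0085 0.084 ]] yaw -0.0006530390861513857 F [  6.6 -49.8  -4.1] t 4.05
```

Cover is at its stop (50 N reaction). I'll back off, rise and look.

```bash
python3 -m jog '[[0,1,0,0,0,0],[0,3,-2,0,0,0],[0,6,-7,0,0,0],[0,10,-12,0,0,0],[-4,14,-16,0,0,0],[-8,14,-18,0,0,0],[-8,14,-18,0,0,0],[-8,14,-18,0,0,0]]';python3 -c "
from h import *
from station import ctrl
import cv2
rows([])
c=ctrl.camera('wrist');np.savez('wrist.npz',K=c['intrinsics'],R=c['R'],t=c['t'])
a=ctrl.camera('top')['img'][140:310,200:520]
a=cv2.resize(a,(640,340),interpolation=cv2.INTER_CUBIC)
cv2.imwrite('pics/w2.png',c['img']);cv2.imwrite('pics/t2.png',a)"
```

```text
time_s: 4.85
ee_pos: [0.4525, -0.19, 0.4648]
eef_rot: [3.14, -0.003, 0.183]
force: [0.7, -0.1, -0.7]
grip_width: 0.0004
grip_force: 0.0
tip box [[-0.08   -0.1265  0.2658]] yaw -0.002494481860194575 F [ 0.7 -0.1 -0.7] t 4.85
```

View pics/w2.png

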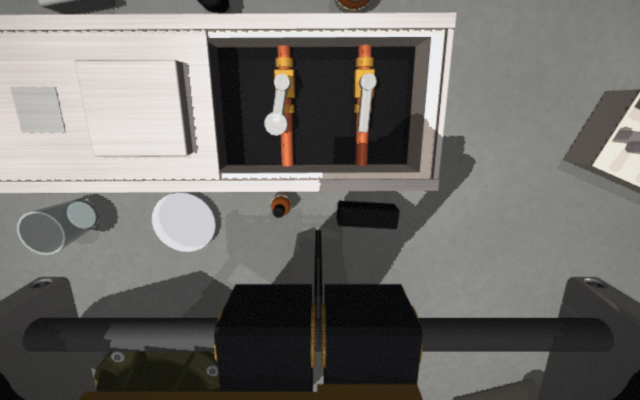

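View pics/t2.png

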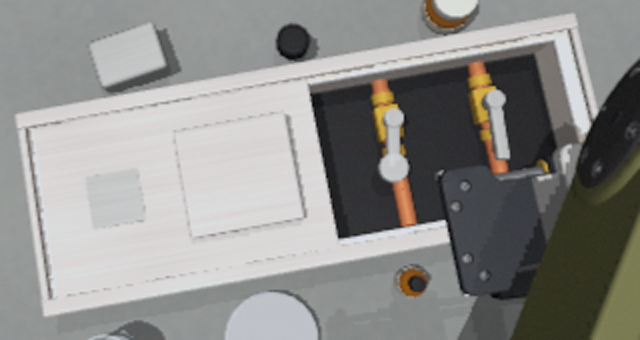

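The bay is open. In the wrist view, the marked disc is at (275,124) with its pivot at (282,82). The plain handle's pivot is at (369,82) and its end at (364,130), so the marked one sits nearer the cover (y = -85).

Run:
```python
from h import *
from station import ctrl
w=load("wrist");b=np.load("box.npy")
for p in [(282,82),(275,124),(369,82),(364,130)]: print(w2b(b,unproj(w,p,.058)).round(4))
t=load("top")
for p in [(394,118),(394,167),(494,100),(503,155)]: print(w2b(b,unproj(t,np.array(p)/2+[200,140],.058)).round(4))
print(ctrl.get_obs()["qpos"])
rows([(-.018,-.122,.10,-.1),(-.018,-.122,.042,-.1)])
```

```text
[[ 0.029  -0.0863  0.058 ]]
[[-0.0186 -0.0763  0.058 ]]
[[ 0.0287 -0.1873  0.058 ]]
[[-0.0259 -0.1836  0.058 ]]
[[ 0.0287 -0.0855  0.058 ]]
[[-0.0178 -0.0759  0.058 ]]
[[ 0.0287 -0.184   0.058 ]]
[[-0.025  -0.1807  0.058 ]]
[-4.68641380e-01  1.28345648e-01  1.59476621e+00  4.52455443e-04
  1.41876849e+00  9.17374347e-01]
[6.079, -0.317, 16.316, -0.001, -0.0, 0.099]
[6.078, -0.314, 22.116, -0.001, -0.0, 0.099]
tip box [[-0.0788 -0.1251  0.2632]] yaw -0.0006769603043472183 F [-0.2 -0.  -0.7] t 4.95
```

```bash
python3 -m jog '[[2,0,2,0,0,-0.14],[3,0,4,0,0,-0.28],[4,0,6,0,0,-0.42],[5,-0.5,8,0,0,-0.56],[5.3,-1,10,0,0,-0.7],[5.3,-1.3,12,0,0,-0.84],[5.3,-1.3,14,0,0,-0.98],[5.3,-1.3,16,0,0,-1.12]]'
python3 -c "
from h import *
rows([(-.025,-.112,.1,1.37),(-.025,-.112,.042,1.37)])"
```

```text
time_s: 5.75
ee_pos: [0.5041, -0.165, 0.3001]
eef_rot: [-3.139, -0.001, 1.313]
force: [0.9, 0.7, -0.1]
grip_width: 0.0004
grip_force: 0.0
[-0.075, 0.058, 0.109, -0.002, -0.001, -0.243]
[-0.079, 0.072, 5.909, -0.002, -0.001, -0.243]
tip box [[-0.0256 -0.1107  0.1011]] yaw 1.1273610132879117 F [ 0.9  0.7 -0.1] t 5.75
```

```bash
python3 -m jog '[[-0.1,0,0,0,0,-0.14],[-0.1,0,0,0,0,-0.24],[-0.1,0,0,0,0,-0.24],[-0.1,0,2,0,0,-0.24],[-0.1,0,4,0,0,-0.24],[-0.1,0,5.9,0,0,-0.24],[-0.1,0,5.9,0,0,-0.24]]'
cat >> h.py <<'E'
def arc(ths,over):
    T=[]
    for a in ths:
        n=np.array([np.sin(a),np.cos(a)]); c=np.array([.03-.048*np.cos(a),-.085+.048*np.sin(a)])-(.022-over)*n
        T.append((c[0],c[1],.042,np.pi/2-a))
    rows(T)
E
python3 -c "
from h import *
arc([.2,.3,.4,.5,.6,.7,.8,.9],0)"
```

```text
time_s: 6.45
ee_pos: [0.5031, -0.1663, 0.2407]
eef_rot: [-3.137, -0.002, 1.543]
force: [-0.4, 0.1, 0.9]
grip_width: 0.0005
grip_force: 0.0
[1.585, 0.171, -0.024, -0.005, -0.002, -0.013]
[2.073, -0.031, -0.022, -0.005, -0.002, 0.087]
[2.578, -0.183, -0.02, -0.005, -0.001, 0.187]
[3.096, -0.284, -0.018, -0.005, -0.001, 0.287]
[3.622, -0.333, -0.017, -0.005, -0.001, 0.387]
[4.15, -0.329, -0.016, -0.005, -0.001, 0.487]
[4.674, -0.272, -0.015, -0.005, -0.0, 0.587]
[5.191, -0.164, -0.015, -0.005, -0.0, 0.687]
tip box [[-0.0273 -0.1116  0.0417]] yaw 1.3580453706054456 F [-0.4  0.1  0.9] t 6.45
```

```bash
python3 -m jog '[[1,0.1,0,0,0,0],[1.6,0.1,0,0,0,0],[2.1,0,0,0,0,0.09],[2.6,-0.2,0,0,0,0.19],[3.1,-0.3,0,0,0,0.29],[3.6,-0.3,0,0,0,0.39],[4.15,-0.3,0,0,0,0.49],[4.7,-0.3,0,0,0,0.59]]'
python3 -c "
from h import *
arc([.8,.9,1,1.1,1.2,1.3,1.4,1.5,1.57],0)"
```

```text
time_s: 7.25
ee_pos: [0.5018, -0.1194, 0.2446]
eef_rot: [3.14, -0.0, 0.951]
force: [0.4, -3.0, 0.6]
grip_width: 0.0006
grip_force: 1.1
[-0.017, -0.001, 0.358, 0.002, -0.0, -0.005]
[0.473, -0.199, 0.358, 0.002, -0.0, 0.095]
[0.979, -0.347, 0.357, 0.002, -0.0, 0.195]
[1.498, -0.444, 0.357, 0.002, -0.0, 0.295]
[2.024, -0.488, 0.357, 0.002, -0.0, 0.395]
[2.552, -0.48, 0.357, 0.002, -0.001, 0.495]
[3.076, -0.419, 0.358, 0.002, -0.001, 0.595]
[3.592, -0.306, 0.358, 0.002, -0.001, 0.695]
[3.944, -0.197, 0.358, 0.002, -0.001, 0.765]
tip box [[-0.0189 -0.066   0.0456]] yaw 0.7659888060721014 F [ 0.4 -3.   0.6] t 7.25
```

```bash
python3 -m jog '[[0.5,-0.2,0.1,0,0,0.09],[1,-0.3,0.2,0,0,0.19],[1.5,-0.4,0.2,0,0,0.29],[2,-0.5,0.2,0,0,0.39],[2.55,-0.5,0.2,0,0,0.49],[3.1,-0.4,0.2,0,0,0.59],[3.6,-0.3,0.2,0,0,0.69],[3.8,-0.2,0.2,0,0,0.74]]'
python3 -c "
from h import *
arc([1.5,1.57],0)
arc([1.57],.004)"
```

```text
time_s: 8.05
ee_pos: [0.5215, -0.0873, 0.2423]
eef_rot: [3.141, 0.003, 0.212]
force: [-19.3, -8.9, 10.1]
grip_width: 0.0003
grip_force: 10.3
[-0.155, 0.071, 0.131, 0.0, 0.003, -0.044]
[0.18, -0.086, 0.13, 0.0, 0.003, 0.026]
tip box [[ 0.0056 -0.038   0.0433]] yaw 0.026759284904377012 F [-19.3  -8.9  10.1] t 8.05
[0.58, -0.076, 0.129, 0.0, 0.003, 0.026]
tip box [[ 0.0056 -0.038   0.0433]] yaw 0.026759284904377012 F [-19.3  -8.9  10.1] t 8.05
```

```bash
python3 -m jog '[[0.15,0,0,0,0,0],[0.3,0,0,0,0,0],[0.3,0,0,0,0,0],[0.3,0,0,0,0,0]]'
python3 -c "
from h import *
rows([])"
```

```text
time_s: 8.45
ee_pos: [0.523, -0.0873, 0.2421]
eef_rot: [-3.141, 0.008, 0.216]
force: [-31.4, -8.7, 18.3]
grip_width: 0.0008
grip_force: 15.9
tip box [[ 0.006  -0.038   0.0431]] yaw 0.030295634345225253 F [-31.4  -8.7  18.3] t 8.45
```

Firm stop reached. Back off straight, rise and check.

```bash
python3 -m jog '[[-0.5,0,0,0,0,0],[-1.5,0,0,0,0,0],[-2.5,0,-2,0,0,0],[-2.5,0,-7,0,0,0],[-4,2,-12,0,0,0],[-8,4,-17,0,0,0],[-11,6,-20,0,0,0],[-11,6,-20,0,0,0]]'
python3 -c "
from h import *
from station import ctrl
import cv2
rows([])
c=ctrl.camera('wrist');np.savez('wrist.npz',K=c['intrinsics'],R=c['R'],t=c['t'])
a=ctrl.camera('top')['img'][140:310,200:520]
a=cv2.resize(a,(640,340),interpolation=cv2.INTER_CUBIC)
cv2.imwrite('pics/w3.png',np.vstack([cv2.resize(c['img'][0:220],(640,220)),a]))"
```

```text
time_s: 9.25
ee_pos: [0.4283, -0.1701, 0.4453]
eef_rot: [3.138, -0.004, 0.214]
force: [-0.1, 0.1, -0.8]
grip_width: 0.0006
grip_force: 0.0
tip box [[-0.0997 -0.1027  0.2463]] yaw 0.02905320509959336 F [-0.1  0.1 -0.8] t 9.25
```

View pics/w3.png

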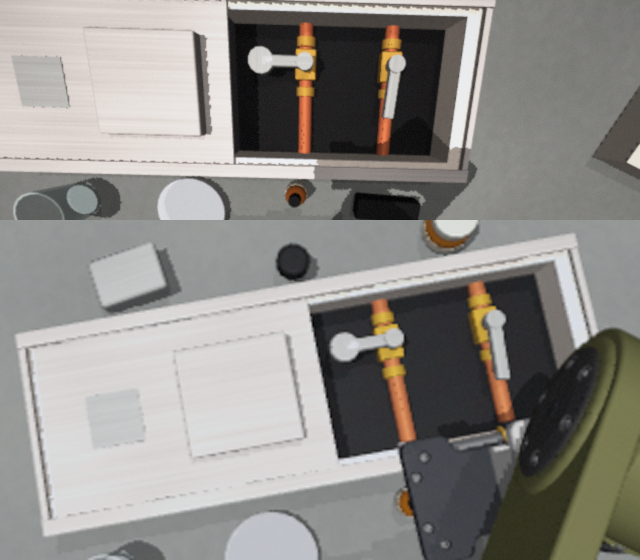

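The disc is now at (260,60) and its pivot at (306,62), so the handle lies across the pipe. The plain handle and the bench items look unchanged. I'll check the angle and the cover edge numerically.

Run:
```python
from h import *
w=load("wrist");b=np.load("box.npy");t=load("top")
for p in [(306,62),(260,60),(397,63),(389,117)]: print(w2b(b,unproj(w,p,.058)).round(4))
for p in [(394,118),(344,126.5),(494,100),(503,157)]: print(w2b(b,unproj(t,np.array(p)/2+[200,140],.058)).round(4))
for p in [(230,12),(234,162)]: print("cover edge",w2b(b,unproj(w,p,.075)).round(4))
for p in [(309,84),(338,240)]: print("cover edge",w2b(b,unproj(t,np.array(p)/2+[200,140],.075)).round(4))
```

```text
[[ 0.028  -0.0876  0.058 ]]
[[ 0.0286 -0.0378  0.058 ]]
[[ 0.03   -0.1865  0.058 ]]
[[-0.0271 -0.183   0.058 ]]
[[ 0.0287 -0.0855  0.058 ]]
[[ 0.0292 -0.0365  0.058 ]]
[[ 0.0287 -0.184   0.058 ]]
[[-0.0269 -0.1803  0.058 ]]
cover edge [[ 0.0697 -0.0118  0.075 ]]
cover edge [[-0.0808 -0.0093  0.075 ]]
cover edge [[ 0.0732 -0.0094  0.075 ]]
cover edge [[-0.076  -0.0082  0.075 ]]
```

```bash
python3 -c "
from station import ctrl
print(ctrl.hand_in())"
```

```text
the job is handed in; nothing more can be done
None
```

The job is handed in: the cover is open against its stop, and the marked handle is shut, measured at about 90° across its pipe and against its stop. The plain handle measured within about 2 mm of where it started, and the bench items I could see in the last pictures look unmoved.

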